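Latch the casting frame round the carved tile

ROBOT

A 6-joint arm with a two-finger parallel gripper is mounted at the origin on the work surface. World frame = base frame: x ahead of the robot, y to its left, z up, the work surface at z = 0. Lengths are in mm, angles in rad, forces in N, time in s.
With the tool pointing down it reaches from about 275 to 775 mm from the base axis. Payload 14.6 kg.
Tool frame: the origin (TCP) lies midway between the tips of the shut fingers; the grasp point (between the pads) lies 19 mm behind it; z points along the fingers, y is the line along which they close (so a half turn about z gives the same grasp; the last joint's range is limited). The gripper opens to 85 mm and grips with 20 to 120 N. Pads are 22 mm wide; open, the fingers measure 114 mm over their backs; the gripper's body (76 mm by 85 mm) begins 54 mm behind the grasp point. The pads swing forward as they close: fully open they stand 13 mm farther back than shut.
Start: joints at [-0.155, 0.263, -0.048, 1.259, 0, 1.415], TCP at [525.003, -0.006, 231.278] pointing down, gripper open.
Joint ranges: [-2.65, 2.65], [-0.89, 1.7], [-1.18, 1.37], [-2.13, 2.11], [-1.35, 1.29], [-3.14, 3.14]. Speed limits (rad/s): [1.89, 1.89, 2.57, 2.79, 3.14, 3.14].

INTERFACE

Orientations are given as [roll, pitch, yaw] about the fixed x, y, z axes, in that order (R = Rz(yaw) Ry(pitch) Rx(roll)).
In Python, from workcell import env gives the robot as it stands.
- The arm moves only by the tool move_arm, never from a script. Its argument "series" is a list of rows, each an object of numbers: "dx", "dy", "dz": the shift along the tool's x, y, z in units of 40 mm (1.0 is 40 mm); "spin": the turn about the tool's z in units of 6 degrees (1.0 is 6 degrees); "gripper": the finger opening in mm, from 0 to 85.4. A call has 1 to 20 rows; each row shifts and turns the commanded pose from where the row before left it, along the tool's axes as they then stand; what a row does not reach is not made up. A row lasts 1/12 s, in which the tool goes at most 41.7 mm and 7.16 degrees, less where a joint would pass 70% of its speed; a pose out of reach is approached as far as the arm can. A call is refused whole if a number of a shift passes 1 or a number of a turn 1, either way. A call with a gripper value outside its range is refused whole. The fingers move at their own pace and stop on an object; "force" is the grip in N (left out, the last holds). Time passes only in rows, so rows that do not move let the fingers close. It gives the time, the measured TCP pose, the force, the opening and the grip force at its end, in the units of the state.
- env.read_state(): the state, without advancing time (a new reading comes with each control period).
- env.snapshot(name): name is "scene" or "side" or "wrist"; returns (picture, depth): 480x640x3 uint8, red, green, blue; 480x640 float32, mm along the optical axis (not along the pixel's ray), 0 where there is no reading.
- env.camera_model(name): a dict with "K" (3x3 intrinsics, pixels), "position" and "attitude" of the camera in the world. Camera axes: x right, y down, z forward; pixel columns grow to the right and rows downward; lengths in mm; the calibration is good to about 2 mm. A picture is of the moment at which its call begins: read the wrist's pose just before it. camera_model takes no time and is no camera call; for the wrist camera it gives the pose at the moment of the call.
- env.job_done(): hands the job in; it is judged then, once.
The state is a dict: "clock": time; "joint_positions": joint angles; "dq": joint speeds; "joint_torque": joint torques, N m; "position": TCP position; "ee_rot": TCP orientation; "ft_force": force on the tool from outside, world axes, zero at the start; "moment": the same for the moment, N m; "finger_gap": finger opening in mm; "finger_force": force on a finger pad.
Only numpy, scipy, OpenCV 4.12 (cv2) and the standard library are available. Lean on these libraries where they do the work, as an engineer would, in place of code of your own. Each camera call takes 0.05 s, during which the arm holds its last target. There are 200 camera calls.

TASK

Get this casting frame ready for plaster: swing its gate shut against the rubber seal, hook the draw latch's loop over the keeper on the gate, and press the lever down flat over centre so that it stays down and the gate is drawn tight. Do not force the latch, do not touch the carved tile, and leave the things lying round the frame where they are.

Things in the scene. Friction and masses are not known exactly. Their poses are not given: they have to be found in the camera images.
- frame: Casting frame fixed to the bench: three slate-blue plastic bars 40 mm wide on a plywood board 300 x 310 x 12 mm; bar tops 62 mm above the bench. Origin: bench level under the middle of its 170 x 170 mm cavity. x points from the gate side to the back bar, y from hinge side to latch side. Side bars at y = +-105 mm from x = -85 to 125. The latch lies along x on the y = +105 bar (its line).
- gate (a joint): Angle (rad) of the gate, the bar closing the -x side: 250 long, 40 thick, z 13 to 62 mm, on an upright hinge pin at frame (-89, -130) mm; its free end carries the keeper. 0: drawn in, inner face at frame x = -89, outer at -129 mm. 0.017: just touching the seal. Grows as it swings outward (-x). Moves at about 0.6 N and stays where left.
- gate_face (a point): Point on the gate's outer face (away from the tile), 37 mm above the bench, 150 mm along the gate from the hinge pin.
- seal (a point): Front of the black rubber seal pad (34 x 46 mm) at rest, on the end of the latch-side bar at frame (-93, 105) mm, 38 mm above the bench. It yields about 10 N per mm at this point: without the latch the gate springs back to 0.017; the latch squeezes it 3 to 4 mm.
- keeper (a point): Seat of the keeper, a steel hook 20 mm wide on top of the gate: where the centre of the loop's crossbar lies when hooked. 7 mm above the gate's top (69 mm above the bench), 22 mm outward of the gate's inner face, on the latch line. Axes turn with the gate (as the frame's when shut; -x outward). A 3 mm base plate reaches 14 mm outward of the seat; the upright's outer face is 4 mm inward of it.
- keeper_lip (a point): Outer edge of the lip over the keeper's seat, at the lip's top, 17 mm above the gate's top and 3.5 mm outward of the seat; the lip is 4 mm thick, its underside 13 mm above the gate's top. The crossbar comes down outward of the lip (its centre at least 7.5 mm outward of the seat), then goes inward under the lip until it butts on the upright.
- lever_pin (a point): Lever's pivot, a pin along y at frame (-69, 105, 76) mm. At lever angle a the lever runs from it along (cos a, sin a) in frame x, z; its plate, 3 mm thick and 24 mm wide, lies 3 to 6 mm off that line, on the side that is uppermost when flat (the gate side when upright).
- lever (a joint): Angle (rad) of the red-gripped lever, 65 mm long. 0: flat over the bar pointing to +x (latched), top 82 mm above the bench; 1.57: upright; stop at 2.36, leaning over the gate. Stays where left (1.2 N at its tip moves it). With the loop hooked it is taut at 1.3; then it takes up to 5 N at the tip and snaps flat past about 0.3; let go earlier it springs back to 1.3.
- lever_tip (a point): Point on the lever's upper face (gate side when upright), 60 mm from its pin. Just beyond it the tip is turned up by about 5 mm.
- loop_pin (a point): Loop's pivot on the lever, 16 mm from the lever's pin, 15 degrees behind the lever's direction: frame x = -69 + 16 cos(a - 0.26), z = 76 + 16 sin(a - 0.26) mm at lever angle a.
- loop (a joint): Angle (rad) of the wire loop against the lever. From its pivot the loop points to -x (the gate), raised above level by (loop - lever - 0.05) rad; at about 2.95 it is folded up against the lever. Stiff pivot: it does not fall by itself and swings along with the lever, but about 0.4 N at the crossbar moves it. The loop is 38 mm wide over two 6 mm side wires.
- loop_bar (a point): Centre of the loop's crossbar, a steel rod 8 mm thick and 40 mm long (along y), 57.6 mm from the loop's pivot. It passes outside the lip only with the lever thrown over the gate, to between 1.95 and 2.3. Lowered onto the keeper's plate and pushed inward (8 to 12 N), it carries the lever back with it to about 1.35.
- tile: Carved terracotta master tile, 150 x 150 x 16 mm with a flower relief 8 mm high, lying fixed in the frame, top 36 mm above the bench; origin under its middle. Not to be touched.
- tub: Small open green tub, 92 mm across, 62 mm high, origin under its middle, standing loose on the hinge side of the frame.
- glaze: Amber jar with a white screw lid, 79 mm across, 74 mm high, origin under its middle, standing loose on the hinge side of the frame.
- trimmer: Trimming tool lying loose along the latch side of the frame, 165 mm long (wooden handle 110 x 16 x 14 mm, wire end 22 mm wide); origin on the bench near its middle.
- rib: Dark wooden rib lying loose near the hinge side, 90 x 45 x 9 mm, origin on the bench under its middle.

How it is judged (in metres and radians):
On the way, in this order (a step that is already met when the one before it is completed fails the run):
1. the gate is pushed shut against the seal (value of joint gate below 0.03 rad), for 0.2 s.
2. the loop's crossbar is hooked under the keeper's lip (x of loop_bar in the frame of keeper between -0.0045 and 0.004 m and z of loop_bar in the frame of keeper between -0.004 and 0.0045 m), for 0.2 s.
At the end, for the whole second after the job is handed in: The loop's crossbar sits in the keeper (within about 4.5 mm of its seat along x and z), the lever lies flat (under 0.08 rad) and the gate is drawn in on the seal (under 0.007 rad), all at rest (all of step 2 and value of joint lever below 0.08 rad and value of joint gate between -0.011 and 0.007 rad and velocity of joint lever between -0.1 and 0.1 rad/s and velocity of joint gate between -0.05 and 0.05 rad/s); the robot touches nothing.
It fails at once if the latch, gate or frame is forced: the fingers press on it with more than 80 N (contact force between the fingers and frame above 80 N).
It fails at once if the carved tile is touched (contact force between any of the fingers, the arm and tile above 0.5 N).
It fails at once if something lying round the frame is moved by more than 20 mm (distance of any of tub, glaze, trimmer, rib from where it was at the start of the episode above 0.02 m).
It also fails if it takes over 66 s, if anything falls off the work surface, if the arm or the gripper's body presses on something with over 40 N, if the wrist force passes 120 N, or if a joint passes its speed limit or range.

## Working session

There is one attempt and no reset: what is moved stays moved. The work goes in short steps, Python scripts to look and compute and a tool call to move; the robot and the scene stay as the last step left them, time stands still between calls to the robot, and variables do not carry over. Pictures are saved under pics/ and viewed, at most 10 in all, crops included, and the job is handed in when it is done.

Besides the shell and the picture viewer there is one more tool, called after "Call:" as name([rows], argument=value, ...), one row to a line, values as JSON. move_arm: Moves the arm, as the interface text tells. Its arguments: {"type":"object","properties":{"series":{"type":"array"},"force":{"type":"number"}},"required":["series"]}

```bash
mkdir -p pics; ls; python3 - <<'E'
from workcell import env
import cv2,numpy as np
print(env.read_state())
for n in ["scene","side"]:
    p,d=env.snapshot(n); cv2.imwrite(f"pics/{n}0.png",p[:,:,::-1]); np.save(f"pics/{n}0.npy",d)
    m=env.camera_model(n); print(n,m)
E
```

```text
pics
{'clock': 0.0, 'joint_positions': array([-1.55324461e-01,  2.63525943e-01, -4.89573244e-02,  1.25940570e+00,
        3.70029355e-05,  1.41547749e+00]), 'dq': array([ 1.33637198e-03, -7.03649412e-04, -9.73623981e-04, -1.48064203e-03,
       -1.75067399e-05,  1.63005296e-03]), 'joint_torque': array([ 6.28219332e-04, -6.37613010e+01,  3.84567368e+01,  1.37825581e-02,
        8.02127857e-07, -5.80562346e-05]), 'position': array([5.24714512e+02, 3.73311541e-02, 2.30816056e+02]), 'ee_rot': array([-3.14051889e+00, -2.05583731e-04,  1.57079057e+00]), 'ft_force': array([-0.97816432,  0.17941858,  0.18592404]), 'moment': array([-0.04533578, -0.03570511, -0.03443389]), 'finger_force': 0.0, 'finger_gap': 85.18225334824939}
scene {'K': array([[434.9419092 ,   0.        , 316.4881608 ],
       [  0.        , 434.9419092 , 241.03190112],
       [  0.        ,   0.        ,   1.        ]]), 'position': array([879.72861662, 407.53843549, 594.36026366]), 'attitude': array([-2.34463286,  0.0121231 ,  2.47188484])}
side {'K': array([[458.25369304,   0.        , 322.2019973 ],
       [  0.        , 458.25369304, 242.11390931],
       [  0.        ,   0.        ,   1.        ]]), 'position': array([ 362.87883387, -501.02955341,  544.98116879]), 'attitude': array([-2.29224082,  0.01606849, -0.36576186])}
```

View pics/scene0.png

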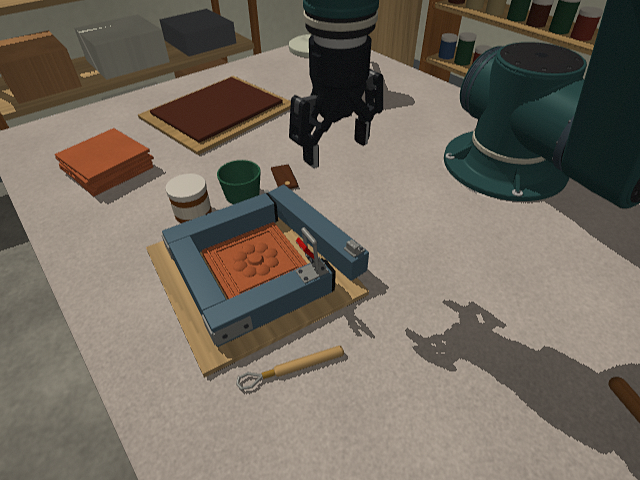

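View pics/side0.png

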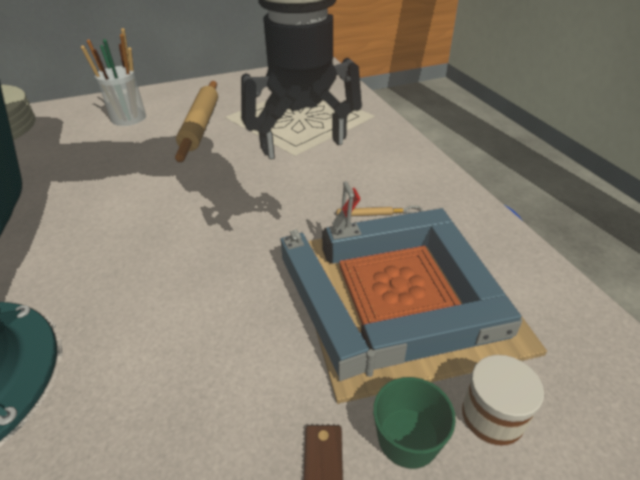

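The scene view shows the gate a little open: keeper at about (354,248), lever upright at about (312,250), frame corners at about (165,235) and (215,340). The side view agrees: keeper at (293,240), lever at (348,205), hinge at about (345,365). Next I'll fit the frame pose from depth.

```bash
cat > h.py <<'E'
import numpy as np,cv2
from scipy.spatial.transform import Rotation as R
from workcell import env
def cloud(p,d,m):
    v,u=np.mgrid[:480,:640]; K=m["K"]
    c=np.stack([(u-K[0,2])/K[0,0]*d,(v-K[1,2])/K[1,1]*d,d],-1)
    return c@R.from_euler("xyz",m["attitude"]).as_matrix().T+m["position"]
def look(n,tag):
    m=env.camera_model(n); p,d=env.snapshot(n)
    cv2.imwrite(f"pics/{n}{tag}.png",p[:,:,::-1]); return p,d,cloud(p,d,m),m
def blue(p): 
    h=cv2.cvtColor(p,cv2.COLOR_RGB2HSV); return (h[...,0]>95)&(h[...,0]<118)&(h[...,1]>70)&(h[...,2]>50)
E
python3 - <<'E'
from h import *
im=np.full((600,700,3),255,np.uint8)
for k,n in enumerate(["scene","side"]):
    p=cv2.imread(f"pics/{n}0.png")[:,:,::-1].copy(); d=np.load(f"pics/{n}0.npy")
    c=cloud(p,d,env.camera_model(n)); b=blue(p)&(d>0)&(c[...,0]>300)&(c[...,0]<900)
    z=c[b][:,2]; t=c[b&(abs(c[...,2]-62)<6)]
    print(n,len(t),np.median(t,0),np.percentile(z,[50,80,95]),t.min(0),t.max(0))
    np.save(f"pics/top{n}.npy",t)
    a=c[(d>0)&(c[...,2]>3)&(c[...,2]<160)]; col=p[(d>0)&(c[...,2]>3)&(c[...,2]<160)]
    # x right 380..730, y up -> 2px/mm
    for q,cc in zip(a,col):
        X=int((q[0]-380)*2);Y=int(300-(q[1]-20)*2)-0
        if 0<=X<700 and 0<=Y<600 and (k==0 or True): im[Y:Y+2,X:X+2]=cc[::-1]
cv2.imwrite("pics/top0.png",im)
E
```

```text
scene 2631 [533.48318015 -79.61970782  60.5423194 ] [53.72063933 60.71087009 61.78140964] [ 493.7458336  -223.40835471   56.01247691] [779.38938077  54.00455756  63.72884222]
  return _methods._mean(a, axis=axis, dtype=dtype,
  ret = um.true_divide(
Traceback (most recent call last):
IndexError: index -1 is out of bounds for axis 0 with size 0
```

```bash
python3 - <<'E'
from h import *
im=np.full((600,800,3),255,np.uint8)
for k,n in enumerate(["scene","side"]):
    p=cv2.imread(f"pics/{n}0.png")[:,:,::-1].copy(); d=np.load(f"pics/{n}0.npy")
    c=cloud(p,d,env.camera_model(n))
    print(n,(d>0).mean(), [ (p[v,u],c[v,u].round()) for u,v in ([(320,240),(230,310)] if k==0 else [(320,300),(480,280),(420,345)])], cv2.cvtColor(p,cv2.COLOR_RGB2HSV)[300,320])
    M=(d>0)&(c[...,2]>3)&(c[...,2]<160)
    for q,cc in zip(c[M],p[M]):
        X=int((q[0]-420)*2);Y=int(300-(q[1]+70)*2)
        if 0<=X<800 and 0<=Y<600: im[Y:Y+2,X:X+2]=cc[::-1]
cv2.imwrite("pics/top0.png",im)
E
```

```text
scene 0.9958951822916666 [(array([42, 53, 58], dtype=uint8), array([532., -32.,  49.])), (array([ 84, 104, 110], dtype=uint8), array([740.,  10.,  61.]))] [ 18 109  94]
side 0.9960384114583334 [(array([ 85, 104, 110], dtype=uint8), array([506., -97.,  61.])), (array([ 85, 104, 110], dtype=uint8), array([ 736., -147.,   60.])), (array([77, 94, 99], dtype=uint8), array([ 604., -207.,   47.]))] [ 97  58 110]
```

View pics/top0.png

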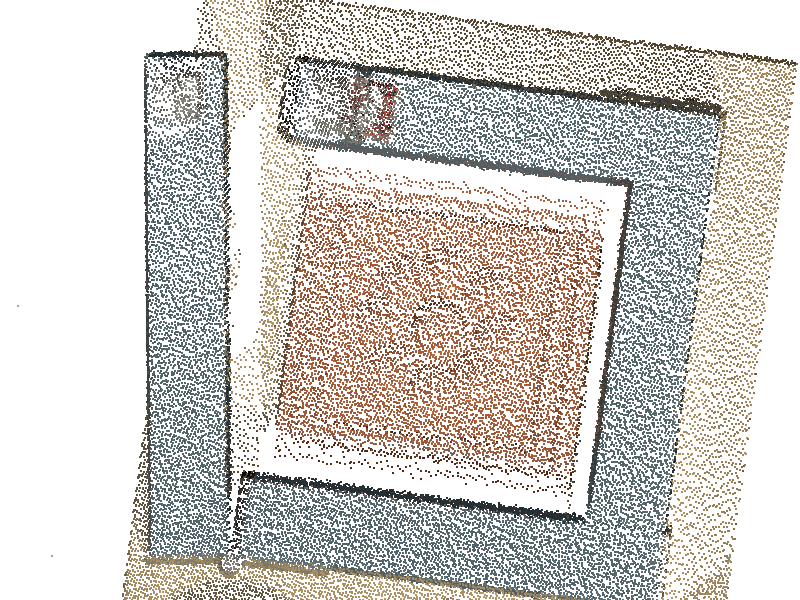

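The top-down map shows the frame turned about -8° and the gate open by about 0.14 rad. The lever and grip are at about (370,100). I'll fit the pose per camera by overlap.

```bash
python3 - <<'E'
from h import *
from scipy.optimize import minimize
S=3
def px(q): return np.round((q-[420,-240])*S*16).astype(np.int32)
def poly(P,rect):
    x0,y0,x1,y1=rect; return np.array([[x0,y0],[x1,y0],[x1,y1],[x0,y1]],float)
def rot(a): return np.array([[np.cos(a),-np.sin(a)],[np.sin(a),np.cos(a)]])
def model(v):
    x,y,th,g=v[0]*100,v[1]*100,v[2],v[3]
    im=np.zeros((330*S,400*S),np.uint8)
    for r in [(-85,85,125,125),(-85,-125,125,-85),(85,-125,125,125)]:
        cv2.fillPoly(im,[px(poly(0,r)@rot(th).T+[x,y])],255,cv2.LINE_AA,4)
    q=poly(0,(-40,0,0,250))@rot(g).T+[-89,-130]
    cv2.fillPoly(im,[px(q@rot(th).T+[x,y])],255,cv2.LINE_AA,4); return im
for n in ["scene","side"]:
    p=cv2.imread(f"pics/{n}0.png")[:,:,::-1].copy(); d=np.load(f"pics/{n}0.npy"); c=cloud(p,d,env.camera_model(n))
    pp=p.astype(int); b=(d>0)&(abs(c[...,2]-61)<5)&(pp[...,2]>pp[...,0]+10)
    print(n,b.sum(),np.median(c[b][:,2]))
    im=np.zeros((330*S,400*S),np.uint8); q=np.round((c[b][:,:2]-[420,-240])*S).astype(int)
    q=q[(q>=0).all(1)&(q[:,0]<400*S)&(q[:,1]<330*S)]; im[q[:,1],q[:,0]]=255
    k=cv2.getStructuringElement(cv2.MORPH_ELLIPSE,(15,15)); im=cv2.morphologyEx(im,cv2.MORPH_CLOSE,k)
    bl=lambda a:cv2.GaussianBlur(a,(0,0),4).astype(float)/255
    T=bl(im); best=None
    for s in range(3):
        r=minimize(lambda v:np.mean((bl(model(v))-T)**2),(best.x if best else [6.2,-0.8,-.13,.13]),method="Nelder-Mead",options=dict(initial_simplex=None if 0 else np.array([(best.x if best else np.array([6.2,-0.8,-.13,.13]))+e for e in np.vstack([np.zeros(4),np.eye(4)*[.05,.05,.03,.03]])]),xatol=1e-4,fatol=1e-8)); best=r
    print(best.x,best.fun)
    # things above the frame near latch, in frame coords
    x,y,th,g=best.x; F=c.copy(); F[...,:2]=(c[...,:2]-[x*100,y*100])@rot(th)
    m=(d>0)&(F[...,2]>66)&(F[...,2]<165)&(abs(F[...,1]-105)<35)&(F[...,0]>-190)&(F[...,0]<20)
    L=F[m]; 
    for z in range(66,165,6):
        w=L[(L[:,2]>=z)&(L[:,2]<z+6)]
        if len(w): print(z,len(w),np.percentile(w[:,0],[2,50,98]).round(1),np.percentile(w[:,1],[2,50,98]).round(1))
E
```

```text
scene 7966 60.72432886128661
[ 6.40018298 -0.82482151 -0.1348907   0.13316745] 0.029468543774280032
66 39 [-153.8 -135.1  -63.8] [ 87.8 104.1 115.1]
72 80 [-147.1 -135.6  -65.5] [ 88.4 101.8 118.2]
78 57 [-146.3 -135.3  -64.2] [ 89.2 102.3 115.5]
84 53 [-70.6 -57.  -54.3] [ 92.9 105.4 121.7]
90 31 [-65.9 -55.7 -52.1] [ 91.3 114.5 122.1]
96 12 [-62.2 -56.5 -54. ] [ 93.5 120.4 121.8]
102 19 [-58.9 -56.9 -53.5] [ 88.8 115.3 121.8]
108 27 [-57.9 -53.8 -50.4] [ 89.1 116.  121.7]
114 31 [-57.9 -53.2 -46.2] [ 87.1 115.  122.4]
120 34 [-57.6 -53.1 -41.4] [ 86.9 114.7 121.8]
126 36 [-56.4 -52.  -37.2] [ 87.9 112.9 121.9]
132 85 [-55.8 -40.6 -37.5] [ 87.5 104.9 121.5]
138 22 [-55.9 -51.4 -49.9] [ 86.8 118.  122.8]
144 93 [-57.2 -52.8 -49.7] [ 85.8 105.4 122.2]
side 10939 61.299312612730205
[ 6.37796468 -0.86841623 -0.12519623  0.13673954] 0.029774965715077213
66 41 [-152.5 -131.1  -62.2] [ 90.9  98.1 115. ]
72 87 [-144.9 -132.9  -60.5] [ 91.5  96.1 114.4]
78 99 [-143.9  -71.3  -58.5] [ 92.4  99.5 116.4]
84 60 [-68.5 -65.2 -54.2] [ 88.4  96.9 117.3]
90 55 [-64.6 -61.7 -53.2] [ 87.9  99.5 117.8]
96 53 [-61.5 -58.2 -52.9] [ 88.1 101.6 119. ]
102 50 [-57.4 -55.4 -52.7] [ 87.4 106.6 122.5]
108 45 [-56.6 -53.1 -47.9] [ 87.4 111.9 122.4]
114 43 [-56.3 -51.7 -43.1] [ 87.5  95.4 122.8]
120 53 [-56.  -50.6 -40.1] [ 87.3  98.5 122.7]
126 55 [-55.1 -42.  -37.2] [ 88.   99.7 123. ]
132 61 [-55.4 -40.5 -35.9] [ 88.3 101.4 122.1]
138 22 [-55.4 -54.  -44.5] [ 87.2  89.5 120. ]
144 77 [-55.3 -52.4 -48.6] [ 88.1 102.7 123.4]
```

Frame is at about (639,-85), yaw -0.130. The gate is at 0.135, the lever at about 1.07, and the loop is folded at about 2.78. I'll turn the tool so its x runs along frame -x, close the fingers and move to the gate's outer side.

Call:
move_arm([
  {"spin": -1,"gripper": 0},
  {"spin": -1},
  {"spin": -1},
  {"spin": -1},
  {"spin": -1},
  {"spin": -1},
  {"spin": -1},
  {"spin": -1},
  {"spin": -1},
  {"spin": -1},
  {"spin": -1},
  {"spin": -1},
  {"spin": -1},
  {"spin": -0.76},
  {"dx": 0.4},
  {"dx": 0.4},
  {"dx": 0.4},
  {"dx": 0.45},
  {},
  {},
], force=40)

```text
schema error: expected keys dx, dy, dz, spin, gripper
```

```bash
cat >> h.py <<'E'
FX,FY,TH=638.9,-84.7,-0.130
def tof(p):
    p=np.array(p,float); c,s=np.cos(TH),np.sin(TH); q=p.copy(); dx,dy=p[...,0]-FX,p[...,1]-FY
    q[...,0]=c*dx+s*dy; q[...,1]=-s*dx+c*dy; return q
def st():
    s=env.read_state(); f=s["ft_force"]; c,n=np.cos(TH),np.sin(TH)
    print("t",round(s["clock"],2),"frame",tof(s["position"]).round(1),"yaw",s["ee_rot"].round(3),"F(frame)",np.round([c*f[0]+n*f[1],-n*f[0]+c*f[1],f[2]],1),"gap",s["finger_gap"],"q",s["joint_positions"].round(2))
E
python3 -c "
from h import *
st()"
```

```text
t 0.1 frame [-124.2   69.2  230.9] yaw [-3.141 -0.     1.571] F(frame) [ 0.1  0.5 -0.3] gap 85.72596958540866 q [-0.16  0.26 -0.05  1.26 -0.    1.42]
```

Call:
move_arm([
  {"dx": 0,"dy": 0,"dz": 0,"spin": -1,"gripper": 0},
  {"dx": 0,"dy": 0,"dz": 0,"spin": -1,"gripper": 0},
  {"dx": 0,"dy": 0,"dz": 0,"spin": -1,"gripper": 0},
  {"dx": 0,"dy": 0,"dz": 0,"spin": -1,"gripper": 0},
  {"dx": 0,"dy": 0,"dz": 0,"spin": -1,"gripper": 0},
  {"dx": 0,"dy": 0,"dz": 0,"spin": -1,"gripper": 0},
  {"dx": 0,"dy": 0,"dz": 0,"spin": -1,"gripper": 0},
  {"dx": 0,"dy": 0,"dz": 0,"spin": -1,"gripper": 0},
  {"dx": 0,"dy": 0,"dz": 0,"spin": -1,"gripper": 0},
  {"dx": 0,"dy": 0,"dz": 0,"spin": -1,"gripper": 0},
  {"dx": 0,"dy": 0,"dz": 0,"spin": -1,"gripper": 0},
  {"dx": 0,"dy": 0,"dz": 0,"spin": -1,"gripper": 0},
  {"dx": 0,"dy": 0,"dz": 0,"spin": -1,"gripper": 0},
  {"dx": 0,"dy": 0,"dz": 0,"spin": -0.76,"gripper": 0},
  {"dx": 0.4,"dy": 0,"dz": 0,"spin": 0,"gripper": 0},
  {"dx": 0.4,"dy": 0,"dz": 0,"spin": 0,"gripper": 0},
  {"dx": 0.4,"dy": 0,"dz": 0,"spin": 0,"gripper": 0},
  {"dx": 0.45,"dy": 0,"dz": 0,"spin": 0,"gripper": 0},
  {"dx": 0,"dy": 0,"dz": 0,"spin": 0,"gripper": 0},
], force=40)

```text
clock: 1.68
position: [456.9, 9.1, 231.3]
ee_rot: [3.142, -0.001, 3.012]
ft_force: [1.0, -0.9, 0.5]
finger_gap: 0.2
finger_force: 0.0
```

```bash
python3 -c "
from h import *
st()"
```

```text
t 1.68 frame [-192.6   69.4  231.3] yaw [ 3.142e+00 -1.000e-03  3.012e+00] F(frame) [ 1.1 -0.7  0.5] gap 0.16974410324024747 q [-0.16  0.15 -0.2   1.22  0.   -0.03]
```

Call:
move_arm([
  {"dx": 0,"dy": 0,"dz": 0.6,"spin": 0,"gripper": 0},
  {"dx": 0,"dy": 0,"dz": 0.6,"spin": 0,"gripper": 0},
  {"dx": 0,"dy": 0,"dz": 0.6,"spin": 0,"gripper": 0},
  {"dx": 0,"dy": 0,"dz": 0.6,"spin": 0,"gripper": 0},
  {"dx": 0,"dy": 0,"dz": 0.6,"spin": 0,"gripper": 0},
  {"dx": 0,"dy": 0,"dz": 0.6,"spin": 0,"gripper": 0},
  {"dx": 0,"dy": 0,"dz": 0.6,"spin": 0,"gripper": 0},
  {"dx": 0,"dy": 0,"dz": 0.4,"spin": 0,"gripper": 0},
  {"dx": 0,"dy": 0,"dz": 0.26,"spin": 0,"gripper": 0},
  {"dx": -0.1,"dy": 0,"dz": 0,"spin": 0,"gripper": 0},
  {"dx": -0.1,"dy": 0,"dz": 0,"spin": 0,"gripper": 0},
  {"dx": -0.1,"dy": 0,"dz": 0,"spin": 0,"gripper": 0},
  {"dx": -0.1,"dy": 0,"dz": 0,"spin": 0,"gripper": 0},
  {"dx": -0.1,"dy": 0,"dz": 0,"spin": 0,"gripper": 0},
  {"dx": -0.1,"dy": 0,"dz": 0,"spin": 0,"gripper": 0},
  {"dx": -0.1,"dy": 0,"dz": 0,"spin": 0,"gripper": 0},
  {"dx": -0.1,"dy": 0,"dz": 0,"spin": 0,"gripper": 0},
  {"dx": -0.1,"dy": 0,"dz": 0,"spin": 0,"gripper": 0},
  {"dx": -0.1,"dy": 0,"dz": 0,"spin": 0,"gripper": 0},
])

```text
clock: 3.27
position: [499.6, 3.3, 36.9]
ee_rot: [3.142, -0.0, 3.012]
ft_force: [0.1, 0.6, -0.4]
finger_gap: -0.2
finger_force: 0.3
```

```bash
python3 -c "
from h import *
st()"
```

```text
t 3.27 frame [-149.5   69.2   36.9] yaw [ 3.142 -0.     3.012] F(frame) [ 0.   0.6 -0.4] gap -0.18890166677279838 q [-0.16  0.37 -0.47  0.73  0.   -0.03]
```

Call:
move_arm([
  {"dx": -0.05,"dy": 0,"dz": 0,"spin": 0,"gripper": 0},
  {"dx": -0.05,"dy": 0,"dz": 0,"spin": 0,"gripper": 0},
  {"dx": -0.05,"dy": 0,"dz": 0,"spin": 0,"gripper": 0},
  {"dx": 0,"dy": 0,"dz": 0,"spin": 0,"gripper": 0},
  {"dx": 0,"dy": 0,"dz": 0,"spin": 0,"gripper": 0},
])

```text
clock: 3.68
position: [505.2, 2.5, 36.9]
ee_rot: [-3.142, 0.0, 3.012]
ft_force: [0.0, -0.4, 0.3]
finger_gap: 0.1
finger_force: 0.0
```

```bash
python3 -c "
from h import *
st()"
```

```text
t 3.68 frame [-143.8   69.2   36.9] yaw [-3.142  0.     3.012] F(frame) [ 0.1 -0.4  0.3] gap 0.0667295620709193 q [-0.16  0.37 -0.46  0.74 -0.   -0.03]
```

Call:
move_arm([
  {"dx": -0.03,"dy": 0,"dz": 0,"spin": 0,"gripper": 0},
  {"dx": -0.02,"dy": 0,"dz": 0,"spin": 0,"gripper": 0},
  {"dx": 0,"dy": 0,"dz": 0,"spin": 0,"gripper": 0},
  {"dx": 0,"dy": 0,"dz": 0,"spin": 0,"gripper": 0},
])

```text
clock: 4.02
position: [506.5, 2.5, 36.8]
ee_rot: [3.141, -0.001, 3.012]
ft_force: [-3.9, 1.1, 3.0]
finger_gap: -0.1
finger_force: 2.5
```

```bash
python3 -c "
from h import *
st()
for n in ['scene','side']: look(n,'1')"
```

```text
t 4.02 frame [-142.6   69.3   36.8] yaw [ 3.141e+00 -1.000e-03  3.012e+00] F(frame) [-4.   0.6  3. ] gap -0.10895183972867195 q [-0.16  0.38 -0.45  0.74  0.   -0.03]
```

Contact with the seal came where I predicted, about -143. I'll press briefly more, then retreat, rise and cross over to the back of the lever.

Call:
move_arm([
  {"dx": -0.02,"dy": 0,"dz": 0,"spin": 0,"gripper": 0},
  {"dx": 0,"dy": 0,"dz": 0,"spin": 0,"gripper": 0},
  {"dx": 0,"dy": 0,"dz": 0,"spin": 0,"gripper": 0},
  {"dx": 0,"dy": 0,"dz": 0,"spin": 0,"gripper": 0},
  {"dx": 0.1,"dy": 0,"dz": 0,"spin": 0,"gripper": 0},
  {"dx": 0.3,"dy": 0,"dz": 0,"spin": 0,"gripper": 0},
  {"dx": 0.35,"dy": 0,"dz": 0,"spin": 0,"gripper": 0},
  {"dx": 0,"dy": 0.3,"dz": -0.7,"spin": 0,"gripper": 0},
  {"dx": 0,"dy": 0.3,"dz": -0.7,"spin": 0,"gripper": 0},
  {"dx": 0,"dy": 0.3,"dz": -0.7,"spin": 0,"gripper": 0},
  {"dx": 0,"dy": 0,"dz": -0.7,"spin": 0,"gripper": 0},
  {"dx": 0,"dy": 0,"dz": -0.7,"spin": 0,"gripper": 0},
  {"dx": 0,"dy": 0,"dz": -0.5,"spin": 0,"gripper": 0},
  {"dx": -0.7,"dy": 0,"dz": 0,"spin": 0,"gripper": 0},
  {"dx": -0.7,"dy": 0,"dz": 0,"spin": 0,"gripper": 0},
  {"dx": -0.7,"dy": 0,"dz": 0,"spin": 0,"gripper": 0},
  {"dx": -0.7,"dy": 0,"dz": 0,"spin": 0,"gripper": 0},
  {"dx": -0.7,"dy": 0,"dz": 0,"spin": 0,"gripper": 0},
  {"dx": -0.7,"dy": 0,"dz": 0,"spin": 0,"gripper": 0},
  {"dx": -0.4,"dy": 0,"dz": 0,"spin": 0,"gripper": 0},
])

```text
clock: 5.78
position: [667.8, 17.4, 196.2]
ee_rot: [-3.141, 0.001, 3.011]
ft_force: [0.2, -0.1, -0.4]
finger_gap: -0.0
finger_force: 0.0
```

```bash
python3 -c "
from h import *
st()"
```

```text
t 5.78 frame [ 15.4 105.  196.2] yaw [-3.141e+00  1.000e-03  3.011e+00] F(frame) [ 0.2 -0.1 -0.4] gap -0.0008554380942390241 q [-0.1   0.53  0.28  1.32 -0.    0.03]
```

Call:
move_arm([
  {"dx": 0,"dy": 0,"dz": 0.45,"spin": 0,"gripper": 0},
  {"dx": 0,"dy": 0,"dz": 0.45,"spin": 0,"gripper": 0},
  {"dx": 0,"dy": 0,"dz": 0.45,"spin": 0,"gripper": 0},
  {"dx": 0,"dy": 0,"dz": 0.45,"spin": 0,"gripper": 0},
  {"dx": 0.25,"dy": 0,"dz": 0,"spin": 0,"gripper": 0},
  {"dx": 0.25,"dy": 0,"dz": 0,"spin": 0,"gripper": 0},
  {"dx": 0.25,"dy": 0,"dz": 0,"spin": 0,"gripper": 0},
  {"dx": 0.25,"dy": 0,"dz": 0,"spin": 0,"gripper": 0},
  {"dx": 0.1,"dy": 0,"dz": 0,"spin": 0,"gripper": 0},
  {"dx": 0.1,"dy": 0,"dz": 0,"spin": 0,"gripper": 0},
  {"dx": 0.1,"dy": 0,"dz": 0,"spin": 0,"gripper": 0},
  {"dx": 0.1,"dy": 0,"dz": 0,"spin": 0,"gripper": 0},
  {"dx": 0.1,"dy": 0,"dz": 0,"spin": 0,"gripper": 0},
  {"dx": 0.1,"dy": 0,"dz": 0,"spin": 0,"gripper": 0},
  {"dx": 0.1,"dy": 0,"dz": 0,"spin": 0,"gripper": 0},
  {"dx": 0.1,"dy": 0,"dz": 0,"spin": 0,"gripper": 0},
  {"dx": 0.1,"dy": 0,"dz": 0,"spin": 0,"gripper": 0},
  {"dx": 0.1,"dy": 0,"dz": 0,"spin": 0,"gripper": 0},
  {"dx": 0.1,"dy": 0,"dz": 0,"spin": 0,"gripper": 0},
  {"dx": 0.1,"dy": 0,"dz": 0,"spin": 0,"gripper": 0},
])

```text
clock: 7.45
position: [577.7, 29.4, 124.9]
ee_rot: [3.142, -0.0, 3.012]
ft_force: [1.8, -0.3, -0.6]
finger_gap: 0.0
finger_force: 0.6
```

```bash
cat >> h.py <<'E'
def prof(tag,zmin=66,views=("scene","side")):
    for n in views:
        p,d,c,m=look(n,tag); F=tof(c)
        # per-camera small correction of the frame fit
        x,y,t={"scene":(640.0,-82.5,-.1349),"side":(637.8,-86.8,-.1252)}[n]
        co,s=np.cos(t),np.sin(t); dx,dy=c[...,0]-x,c[...,1]-y; F=np.stack([co*dx+s*dy,-s*dx+co*dy,c[...,2]],-1)
        M=(d>0)&(F[...,2]>zmin)&(F[...,2]<160)&(abs(F[...,1]-105)<26)&(F[...,0]>-190)&(F[...,0]<20)
        L=F[M]; print(n)
        for lo,hi,nm in [(85,92,"wire-"),(94,116,"mid"),(118,126,"wire+")]:
            for z in range(zmin,156,8):
                w=L[(L[:,2]>=z)&(L[:,2]<z+8)&(L[:,1]>lo)&(L[:,1]<hi)]
                if len(w)>2: print(nm,z+4,len(w),np.percentile(w[:,0],[5,50,95]).round(0))
    return
E
python3 -c "
from h import *
st()
p,d,c,m=look('side','2'); s=p[130:290,250:450]; cv2.imwrite('pics/crop2.png',cv2.resize(s[:,:,::-1],None,fx=4,fy=3.75))"
```

```text
t 7.45 frame [-75.5 105.2 124.9] yaw [ 3.142 -0.     3.012] F(frame) [ 1.8 -0.1 -0.6] gap 0.032236200192699335 q [-0.09  0.4  -0.13  1.04  0.    0.04]
```

View pics/crop2.png

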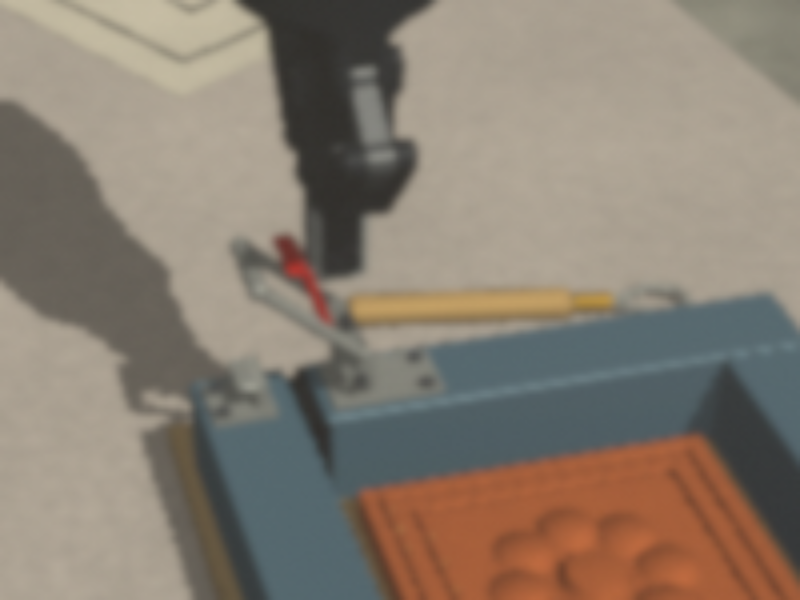

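The crop shows the gate shut, with the lever (red, about (305,280)) leaning over it, pushed by the finger. The loop is swung out with its crossbar at about (240,250). I'll push a little further and measure.

Call:
move_arm([
  {"dx": 0.1,"dy": 0,"dz": 0,"spin": 0,"gripper": 0},
  {"dx": 0.1,"dy": 0,"dz": 0,"spin": 0,"gripper": 0},
  {"dx": 0,"dy": 0,"dz": 0,"spin": 0,"gripper": 0},
  {"dx": 0,"dy": 0,"dz": 0,"spin": 0,"gripper": 0},
  {"dx": -0.4,"dy": 0,"dz": 0,"spin": 0,"gripper": 0},
  {"dx": -0.4,"dy": 0,"dz": 0,"spin": 0,"gripper": 0},
  {"dx": 0,"dy": 0,"dz": -0.6,"spin": 0,"gripper": 0},
  {"dx": 0,"dy": 0,"dz": -0.6,"spin": 0,"gripper": 0},
  {"dx": 0,"dy": 0,"dz": -0.4,"spin": 0,"gripper": 0},
  {"dx": 0,"dy": 0,"dz": 0,"spin": 0,"gripper": 0},
])

```text
clock: 8.33
position: [603.2, 26.1, 191.9]
ee_rot: [3.141, 0.004, 3.012]
ft_force: [0.5, -0.4, -0.0]
finger_gap: 0.0
finger_force: 0.0
```

```bash
python3 -c "
from h import *
st()
prof('3')"
```

```text
t 8.33 frame [-49.7 105.3 191.9] yaw [3.141 0.004 3.012] F(frame) [ 0.6 -0.3 -0. ] gap 0.04566480474079261 q [-0.09  0.41  0.07  1.22 -0.    0.04]
scene
wire- 78 4 [-72. -68. -66.]
wire- 86 6 [-78. -69. -67.]
wire- 94 26 [-81. -75. -70.]
wire- 102 24 [-87. -84. -78.]
wire- 110 9 [-92. -89. -88.]
wire- 118 7 [-108.  -93.  -90.]
wire- 126 22 [-120. -115.  -99.]
wire- 134 3 [-105. -101. -100.]
mid 70 60 [-124. -107.  -61.]
mid 78 138 [-118.  -74.  -63.]
mid 86 25 [-80. -78. -67.]
mid 94 81 [-83. -74. -70.]
mid 102 49 [-87. -85. -79.]
mid 110 56 [-91. -88. -86.]
mid 118 56 [-95. -92. -90.]
mid 126 112 [-119. -101.  -94.]
mid 134 71 [-106. -101.  -97.]
wire+ 94 25 [-79. -74. -70.]
wire+ 102 23 [-88. -83. -77.]
wire+ 110 30 [-100.  -95.  -89.]
wire+ 118 32 [-113. -106. -100.]
wire+ 126 26 [-121. -116. -112.]
side
wire- 94 21 [-80. -72. -69.]
wire- 102 30 [-89. -83. -76.]
wire- 110 27 [-99. -94. -88.]
wire- 118 28 [-110. -104.  -98.]
wire- 126 31 [-119. -115. -108.]
mid 70 51 [-125. -106.  -61.]
mid 78 110 [-116. -108.  -62.]
mid 86 17 [-79. -75. -66.]
mid 94 31 [-76. -71. -68.]
mid 102 11 [-84. -82. -73.]
mid 110 15 [-90. -87. -85.]
mid 118 18 [-94. -91. -88.]
mid 126 62 [-120. -115.  -92.]
mid 134 58 [-104. -100.  -96.]
wire+ 86 5 [-76. -74. -72.]
wire+ 94 11 [-78. -74. -68.]
wire+ 102 15 [-82. -79. -75.]
wire+ 110 9 [-102.  -95.  -87.]
wire+ 118 22 [-109. -105. -101.]
wire+ 126 19 [-120. -115. -108.]
wire+ 134 4 [-104. -101.  -98.]
```

```bash
python3 -c "
from h import *
P=tof(env.read_state()['position'])
for n in ['scene','side']:
    p,d,c,m=look(n,'4'); F=tof(c)-P; M=(d>0)&(abs(F[...,0])<80)&(abs(F[...,1])<90)&(F[...,2]>-5)&(F[...,2]<120); L=F[M]
    for z in range(-5,110,8):
        w=L[(L[:,2]>=z)&(L[:,2]<z+8)]
        if len(w)>3: print(n,z+4,len(w),'x',np.percentile(w[:,0],[1,99]).round(),'y',np.percentile(w[:,1],[1,99]).round())
"
```

```text
scene -1 16 x [-8. 10.] y [-6.  7.]
scene 7 54 x [-7. 12.] y [-6. 13.]
scene 15 75 x [-6. 11.] y [-5. 15.]
scene 23 85 x [-7. 11.] y [-6. 14.]
scene 31 62 x [-7. 12.] y [-9. 15.]
scene 39 30 x [-6. 13.] y [-10.  14.]
scene 47 135 x [-10.  14.] y [-26.  33.]
scene 55 141 x [-12.  13.] y [-39.  40.]
scene 63 150 x [-10.  17.] y [-44.  46.]
scene 71 207 x [-10.  17.] y [-49.  53.]
scene 79 218 x [-10.  17.] y [-56.  59.]
scene 87 324 x [-12.  17.] y [-59.  62.]
scene 95 323 x [-11.  20.] y [-42.  60.]
scene 103 305 x [-7. 20.] y [-18.  48.]
scene 111 192 x [-10.  14.] y [ 2. 42.]
side -1 30 x [-11.  10.] y [-9.  1.]
side 7 66 x [-12.  10.] y [-15.   3.]
side 15 79 x [-12.  10.] y [-16.   3.]
side 23 87 x [-12.   9.] y [-16.   4.]
side 31 84 x [-12.  11.] y [-16.   4.]
side 39 21 x [-14.   6.] y [-15.   7.]
side 47 115 x [-14.  10.] y [-35.  27.]
side 55 100 x [-13.  11.] y [-41.  39.]
side 63 128 x [-18.  11.] y [-48.  45.]
side 71 172 x [-18.  11.] y [-54.  47.]
side 79 196 x [-18.  16.] y [-61.  56.]
side 87 255 x [-18.  16.] y [-63.  56.]
side 95 283 x [-20.  18.] y [-61.  53.]
side 103 300 x [-20.  19.] y [-47.  27.]
side 111 177 x [-12.  10.] y [-43.  11.]
```

Crossbar is at about (-118,127), lever about 2.03. The gripper clears the lever tip at x=-128, so I'll press the bar down there.

Call:
move_arm([
  {"dx": 0.49,"dy": 0,"dz": 0,"spin": 0,"gripper": 0},
  {"dx": 0.49,"dy": 0,"dz": 0,"spin": 0,"gripper": 0},
  {"dx": 0.49,"dy": 0,"dz": 0,"spin": 0,"gripper": 0},
  {"dx": 0.49,"dy": 0,"dz": 0,"spin": 0,"gripper": 0},
  {"dx": 0,"dy": 0,"dz": 0.3,"spin": 0,"gripper": 0},
  {"dx": 0,"dy": 0,"dz": 0.5,"spin": 0,"gripper": 0},
  {"dx": 0,"dy": 0,"dz": 0.5,"spin": 0,"gripper": 0},
  {"dx": 0,"dy": 0,"dz": 0.1,"spin": 0,"gripper": 0},
  {"dx": 0,"dy": 0,"dz": 0.1,"spin": 0,"gripper": 0},
  {"dx": 0,"dy": 0,"dz": 0.1,"spin": 0,"gripper": 0},
  {"dx": 0,"dy": 0,"dz": 0.1,"spin": 0,"gripper": 0},
  {"dx": 0,"dy": 0,"dz": 0.1,"spin": 0,"gripper": 0},
  {"dx": 0,"dy": 0,"dz": 0.1,"spin": 0,"gripper": 0},
  {"dx": 0,"dy": 0,"dz": 0.1,"spin": 0,"gripper": 0},
  {"dx": 0,"dy": 0,"dz": 0.1,"spin": 0,"gripper": 0},
  {"dx": 0,"dy": 0,"dz": 0.1,"spin": 0,"gripper": 0},
  {"dx": 0,"dy": 0,"dz": 0.1,"spin": 0,"gripper": 0},
  {"dx": 0,"dy": 0,"dz": 0.1,"spin": 0,"gripper": 0},
  {"dx": 0,"dy": 0,"dz": 0.1,"spin": 0,"gripper": 0},
  {"dx": 0,"dy": 0,"dz": 0,"spin": 0,"gripper": 0},
])

```text
clock: 10.2
position: [523.3, 36.5, 88.5]
ee_rot: [-3.142, -0.002, 3.012]
ft_force: [-4.6, 0.8, -0.6]
finger_gap: -0.1
finger_force: 1.9
```

```bash
python3 -c "
from h import *
st()
p,d,c,m=look('side','5'); s=p[130:290,250:450]; cv2.imwrite('pics/crop5.png',cv2.resize(s[:,:,::-1],None,fx=4,fy=3.75))"
```

```text
t 10.2 frame [-130.4  105.2   88.5] yaw [-3.142e+00 -2.000e-03  3.012e+00] F(frame) [-4.7  0.2 -0.6] gap -0.1138745484694272 q [-0.09  0.35 -0.33  0.89  0.    0.04]
```

View pics/crop5.png

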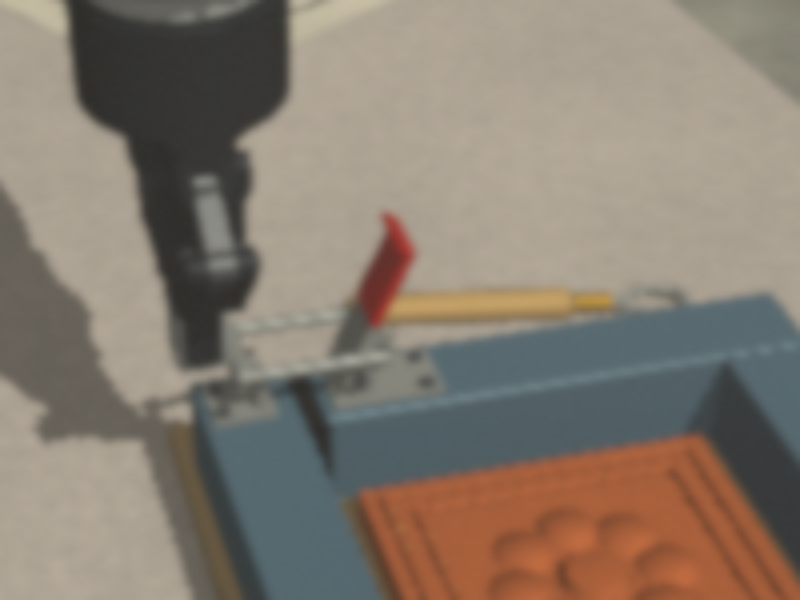

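The bar slipped to the inner side of the finger, and the loop now lies across the keeper's top with the lever swung back. I'll retreat outward and up, then measure.

Call:
move_arm([
  {"dx": 0.2,"dy": 0,"dz": 0,"spin": 0,"gripper": 0},
  {"dx": 0.3,"dy": 0,"dz": 0,"spin": 0,"gripper": 0},
  {"dx": 0,"dy": 0,"dz": -0.6,"spin": 0,"gripper": 0},
  {"dx": 0,"dy": 0,"dz": -0.6,"spin": 0,"gripper": 0},
  {"dx": 0,"dy": 0,"dz": -0.7,"spin": 0,"gripper": 0},
  {"dx": 0,"dy": 0,"dz": -0.7,"spin": 0,"gripper": 0},
  {"dx": -0.8,"dy": 0,"dz": 0,"spin": 0,"gripper": 0},
  {"dx": -0.8,"dy": 0,"dz": 0,"spin": 0,"gripper": 0},
  {"dx": -0.8,"dy": 0,"dz": 0,"spin": 0,"gripper": 0},
  {"dx": -0.8,"dy": 0,"dz": 0,"spin": 0,"gripper": 0},
  {"dx": -0.6,"dy": 0,"dz": 0,"spin": 0,"gripper": 0},
  {"dx": 0,"dy": 0,"dz": 0,"spin": 0,"gripper": 0},
])

```text
clock: 11.25
position: [658.5, 18.6, 192.3]
ee_rot: [-3.142, 0.002, 3.011]
ft_force: [0.7, 0.0, 0.5]
finger_gap: -0.1
finger_force: 0.0
```

```bash
python3 -c "
from h import *
st()
prof('6')"
```

```text
t 11.25 frame [  6.1 104.9 192.3] yaw [-3.142e+00  2.000e-03  3.011e+00] F(frame) [0.7 0.1 0.5] gap -0.13269788562316132 q [-0.1   0.51  0.24  1.3  -0.    0.04]
scene
wire- 70 3 [-108. -108.  -67.]
wire- 86 36 [-111.  -85.  -59.]
wire- 94 65 [-117.  -99.  -74.]
wire- 134 3 [-49. -49. -49.]
wire- 142 3 [-53. -52. -51.]
mid 70 44 [-116. -107.  -62.]
mid 78 57 [-118. -110.  -67.]
mid 86 33 [-114.  -61.  -57.]
mid 94 79 [-119. -114.  -57.]
mid 102 11 [-64. -62. -60.]
mid 110 9 [-61. -58. -56.]
mid 118 8 [-59. -56. -54.]
mid 126 12 [-56. -53. -51.]
mid 134 28 [-53. -49. -48.]
mid 142 50 [-54. -51. -48.]
wire+ 86 58 [-112.  -83.  -59.]
wire+ 94 66 [-117.  -92.  -63.]
side
wire- 78 4 [-70. -68. -65.]
wire- 86 71 [-115.  -84.  -57.]
wire- 94 67 [-115.  -93.  -62.]
mid 70 48 [-124. -106.  -62.]
mid 78 65 [-117.  -74.  -62.]
mid 86 34 [-88. -69. -58.]
mid 94 101 [-118.  -67.  -57.]
mid 102 34 [-64. -62. -60.]
mid 110 42 [-62. -59. -56.]
mid 118 42 [-58. -56. -53.]
mid 126 39 [-54. -52. -50.]
mid 134 25 [-51. -50. -47.]
mid 142 34 [-53. -51. -47.]
wire+ 86 43 [-110.  -87.  -69.]
wire+ 94 75 [-116.  -93.  -66.]
```

The bar sits at about (-115,93), just above the lip, with the lever at about 1.25. Pushing the lever out again should carry the bar over and down outside the lip.

Call:
move_arm([
  {"dx": 0,"dy": 0,"dz": 0.45,"spin": 0,"gripper": 0},
  {"dx": 0,"dy": 0,"dz": 0.45,"spin": 0,"gripper": 0},
  {"dx": 0,"dy": 0,"dz": 0.45,"spin": 0,"gripper": 0},
  {"dx": 0,"dy": 0,"dz": 0.35,"spin": 0,"gripper": 0},
  {"dx": 0.25,"dy": 0,"dz": 0,"spin": 0,"gripper": 0},
  {"dx": 0.25,"dy": 0,"dz": 0,"spin": 0,"gripper": 0},
  {"dx": 0.25,"dy": 0,"dz": 0,"spin": 0,"gripper": 0},
  {"dx": 0.25,"dy": 0,"dz": 0,"spin": 0,"gripper": 0},
  {"dx": 0.1,"dy": 0,"dz": 0,"spin": 0,"gripper": 0},
  {"dx": 0.1,"dy": 0,"dz": 0,"spin": 0,"gripper": 0},
  {"dx": 0.1,"dy": 0,"dz": 0,"spin": 0,"gripper": 0},
  {"dx": 0.1,"dy": 0,"dz": 0,"spin": 0,"gripper": 0},
  {"dx": 0.1,"dy": 0,"dz": 0,"spin": 0,"gripper": 0},
  {"dx": 0.1,"dy": 0,"dz": 0,"spin": 0,"gripper": 0},
  {"dx": 0.1,"dy": 0,"dz": 0,"spin": 0,"gripper": 0},
  {"dx": 0.1,"dy": 0,"dz": 0,"spin": 0,"gripper": 0},
  {"dx": 0,"dy": 0,"dz": 0,"spin": 0,"gripper": 0},
])

```text
clock: 12.77
position: [582.7, 28.8, 124.8]
ee_rot: [-3.142, -0.001, 3.012]
ft_force: [-0.7, 0.4, 0.3]
finger_gap: -0.1
finger_force: 0.0
```

```bash
python3 -c "
from h import *
st()"
```

```text
t 12.77 frame [-70.4 105.2 124.8] yaw [-3.142e+00 -1.000e-03  3.012e+00] F(frame) [-0.8  0.3  0.3] gap -0.1444131514651841 q [-0.09  0.41 -0.12  1.04 -0.    0.04]
```

Call:
move_arm([
  {"dx": 0.1,"dy": 0,"dz": 0,"spin": 0,"gripper": 0},
  {"dx": 0.1,"dy": 0,"dz": 0,"spin": 0,"gripper": 0},
  {"dx": 0.1,"dy": 0,"dz": 0,"spin": 0,"gripper": 0},
  {"dx": 0.05,"dy": 0,"dz": 0,"spin": 0,"gripper": 0},
  {"dx": 0,"dy": 0,"dz": 0,"spin": 0,"gripper": 0},
  {"dx": 0,"dy": 0,"dz": 0,"spin": 0,"gripper": 0},
])

```text
clock: 13.27
position: [569.5, 30.5, 124.9]
ee_rot: [3.142, -0.0, 3.012]
ft_force: [-0.0, -0.1, -0.1]
finger_gap: 0.1
finger_force: 0.0
```

```bash
python3 -c "
from h import *
st()
prof('7',62)
p=cv2.imread('pics/side7.png'); q=cv2.imread('pics/scene7.png')
a=cv2.resize(p[170:270,270:370],(400,400),interpolation=2); b=cv2.resize(q[205:285,290:390],(400,400),interpolation=2)
cv2.imwrite('pics/crop7.png',np.hstack([a,b]))"
```

```text
t 13.27 frame [-83.7 105.2 124.9] yaw [ 3.142 -0.     3.012] F(frame) [-0.  -0.1 -0.1] gap 0.1279248497288907 q [-0.09  0.39 -0.15  1.03  0.    0.04]
scene
wire- 66 50 [-107.  -45.    1.]
wire- 74 22 [-126. -114.  -63.]
wire- 82 4 [-74. -72. -68.]
wire- 90 13 [-79. -71. -69.]
wire- 98 10 [-84. -76. -72.]
mid 66 299 [-115.  -54.    6.]
mid 74 135 [-126. -108.  -63.]
mid 82 72 [-118.  -75.  -65.]
mid 90 73 [-82. -75. -69.]
mid 98 61 [-85. -83. -73.]
mid 106 49 [-89. -87. -84.]
mid 114 43 [-93. -90. -88.]
mid 122 27 [-96. -93. -77.]
mid 130 90 [-105.  -97.  -74.]
mid 138 58 [-93. -78. -74.]
mid 146 53 [-90. -78. -74.]
mid 154 43 [-84. -76. -74.]
wire+ 66 45 [-126.  -52.   10.]
wire+ 74 34 [-125. -115.  -92.]
wire+ 82 30 [-106.  -97.  -85.]
wire+ 90 31 [-89. -79. -71.]
wire+ 98 3 [-72. -72. -71.]
side
wire- 66 53 [-126.  -67.   14.]
wire- 74 50 [-124. -114.  -69.]
wire- 82 43 [-106.  -95.  -84.]
wire- 90 42 [-87. -77. -69.]
wire- 98 3 [-72. -72. -69.]
mid 66 304 [-127.  -53.    5.]
mid 74 98 [-125. -116.  -63.]
mid 82 66 [-117. -109.  -62.]
mid 90 36 [-80. -72. -68.]
mid 98 32 [-83. -77. -69.]
mid 106 13 [-88. -85. -83.]
mid 114 13 [-92. -88. -86.]
mid 122 23 [-94. -90. -77.]
mid 130 108 [-104.  -96.  -76.]
mid 138 48 [-101.  -89.  -72.]
mid 146 51 [-93. -89. -72.]
mid 154 52 [-93. -88. -76.]
wire+ 66 34 [-125.  -40.   11.]
wire+ 74 35 [-124. -115. -101.]
wire+ 82 43 [-105.  -95.  -83.]
wire+ 90 15 [-87. -83. -68.]
wire+ 98 4 [-77. -76. -73.]
wire+ 130 5 [-104. -102.  -98.]
```

View pics/crop7.png

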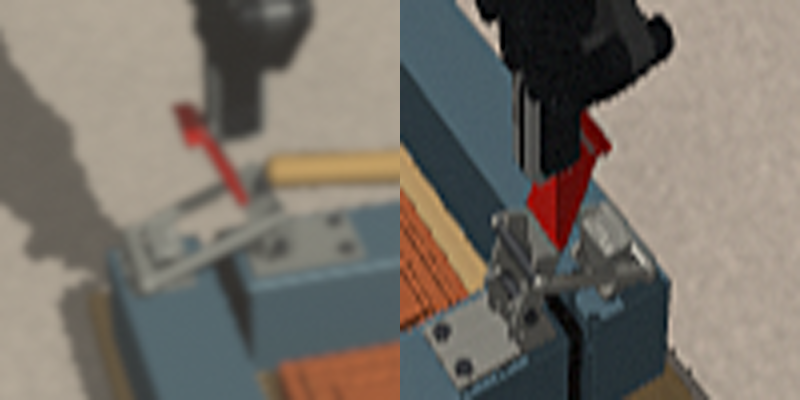

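The crop shows the loop round the keeper, with the bar low and outside the lip (about x=-123, z=70). Now I'll go round to the outer side and push it inward.

Call:
move_arm([
  {"dx": -0.2,"dy": 0,"dz": 0,"spin": 0,"gripper": 0},
  {"dx": -0.3,"dy": 0,"dz": 0,"spin": 0,"gripper": 0},
  {"dx": 0,"dy": 0,"dz": -0.6,"spin": 0,"gripper": 0},
  {"dx": 0,"dy": 0,"dz": -0.6,"spin": 0,"gripper": 0},
  {"dx": 0,"dy": 0,"dz": -0.5,"spin": 0,"gripper": 0},
  {"dx": 0.7,"dy": 0,"dz": 0,"spin": 0,"gripper": 0},
  {"dx": 0.7,"dy": 0,"dz": 0,"spin": 0,"gripper": 0},
  {"dx": 0.7,"dy": 0,"dz": 0,"spin": 0,"gripper": 0},
  {"dx": 0.5,"dy": 0,"dz": 0,"spin": 0,"gripper": 0},
  {"dx": 0,"dy": 0,"dz": 0.6,"spin": 0,"gripper": 0},
  {"dx": 0,"dy": 0,"dz": 0.6,"spin": 0,"gripper": 0},
  {"dx": 0,"dy": 0,"dz": 0.6,"spin": 0,"gripper": 0},
  {"dx": 0,"dy": 0,"dz": 0.6,"spin": 0,"gripper": 0},
  {"dx": 0,"dy": 0,"dz": 0.5,"spin": 0,"gripper": 0},
  {"dx": 0,"dy": 0,"dz": 0.2,"spin": 0,"gripper": 0},
  {"dx": 0,"dy": 0,"dz": 0,"spin": 0,"gripper": 0},
  {"dx": 0,"dy": 0,"dz": 0,"spin": 0,"gripper": 0},
])

```text
clock: 14.78
position: [486.9, 41.3, 69.4]
ee_rot: [3.142, -0.0, 3.012]
ft_force: [-0.7, -0.4, 0.3]
finger_gap: -0.4
finger_force: 0.0
```

```bash
python3 -c "
from h import *
st()"
```

```text
t 14.78 frame [-167.   105.2   69.4] yaw [ 3.142 -0.     3.012] F(frame) [-0.6 -0.5  0.3] gap -0.41925432180978744 q [-0.08  0.31 -0.45  0.81  0.    0.05]
```

Call:
move_arm([
  {"dx": -0.1,"dy": 0,"dz": 0.05,"spin": 0,"gripper": 0},
  {"dx": -0.1,"dy": 0,"dz": 0,"spin": 0,"gripper": 0},
  {"dx": -0.1,"dy": 0,"dz": 0,"spin": 0,"gripper": 0},
  {"dx": -0.1,"dy": 0,"dz": 0,"spin": 0,"gripper": 0},
  {"dx": -0.1,"dy": 0,"dz": 0,"spin": 0,"gripper": 0},
  {"dx": -0.1,"dy": 0,"dz": 0,"spin": 0,"gripper": 0},
  {"dx": -0.05,"dy": 0,"dz": 0,"spin": 0,"gripper": 0},
  {"dx": -0.05,"dy": 0,"dz": 0,"spin": 0,"gripper": 0},
  {"dx": -0.05,"dy": 0,"dz": 0,"spin": 0,"gripper": 0},
  {"dx": 0,"dy": 0,"dz": 0,"spin": 0,"gripper": 0},
])

```text
clock: 15.62
position: [515.7, 37.6, 66.7]
ee_rot: [3.142, -0.001, 3.012]
ft_force: [-2.7, 1.0, 1.3]
finger_gap: -0.0
finger_force: 1.6
```

```bash
python3 -c "
from h import *
st()"
```

```text
t 15.62 frame [-138.   105.3   66.7] yaw [ 3.142e+00 -1.000e-03  3.012e+00] F(frame) [-2.8  0.7  1.3] gap -0.02496653293639957 q [-0.09  0.36 -0.38  0.83  0.    0.04]
```

Call:
move_arm([
  {"dx": -0.05,"dy": 0,"dz": 0,"spin": 0,"gripper": 0},
  {"dx": -0.05,"dy": 0,"dz": 0,"spin": 0,"gripper": 0},
  {"dx": -0.03,"dy": 0,"dz": 0,"spin": 0,"gripper": 0},
  {"dx": -0.03,"dy": 0,"dz": 0,"spin": 0,"gripper": 0},
  {"dx": 0,"dy": 0,"dz": 0,"spin": 0,"gripper": 0},
  {"dx": 0,"dy": 0,"dz": 0,"spin": 0,"gripper": 0},
])

```text
clock: 16.12
position: [520.7, 36.9, 66.5]
ee_rot: [-3.142, -0.003, 3.012]
ft_force: [-9.8, 2.1, 4.9]
finger_gap: -0.3
finger_force: 5.3
```

```bash
python3 -c "
from h import *
st()
prof('8',62,('side',))"
```

```text
t 16.12 frame [-132.9  105.2   66.5] yaw [-3.142e+00 -3.000e-03  3.012e+00] F(frame) [-10.    0.8   4.9] gap -0.3437909629577663 q [-0.09  0.37 -0.37  0.84  0.    0.04]
side
wire- 66 58 [-121.  -72.  -10.]
wire- 74 52 [-120. -106.  -68.]
wire- 82 46 [-101.  -90.  -81.]
wire- 90 38 [-80. -72. -65.]
wire- 98 3 [-71. -64. -64.]
wire- 122 4 [-143. -142. -141.]
wire- 130 12 [-146. -143. -141.]
wire- 138 39 [-148. -139. -115.]
wire- 146 31 [-148. -138. -115.]
wire- 154 31 [-148. -144. -114.]
mid 66 288 [-126.  -52.   11.]
mid 74 130 [-142. -115.  -69.]
mid 82 87 [-142. -114.  -64.]
mid 90 78 [-142. -122.  -65.]
mid 98 55 [-142.  -74.  -64.]
mid 106 19 [-143.  -77.  -74.]
mid 114 31 [-145.  -78.  -74.]
mid 122 21 [-143.  -78.  -75.]
mid 130 18 [-148.  -79.  -76.]
mid 138 68 [-148.  -83.  -77.]
mid 146 10 [-149. -148.  -84.]
wire+ 66 42 [-77. -38.  11.]
wire+ 74 24 [-115. -103.  -95.]
wire+ 82 43 [-99. -89. -78.]
wire+ 90 16 [-83. -78. -72.]
wire+ 98 3 [-67. -65. -64.]
wire+ 138 6 [-148. -148.  -81.]
```

Call:
move_arm([
  {"dx": -0.03,"dy": 0,"dz": 0,"spin": 0,"gripper": 0},
  {"dx": -0.03,"dy": 0,"dz": 0,"spin": 0,"gripper": 0},
  {"dx": -0.03,"dy": 0,"dz": 0,"spin": 0,"gripper": 0},
  {"dx": 0,"dy": 0,"dz": 0,"spin": 0,"gripper": 0},
  {"dx": 0,"dy": 0,"dz": 0,"spin": 0,"gripper": 0},
  {"dx": 0,"dy": 0,"dz": 0,"spin": 0,"gripper": 0},
])

```text
clock: 16.67
position: [523.9, 36.5, 66.5]
ee_rot: [-3.141, -0.004, 3.012]
ft_force: [-11.8, 1.0, 6.9]
finger_gap: -0.3
finger_force: 6.4
```

```bash
python3 -c "
from h import *
st()
prof('9',62,('side',))"
```

```text
t 16.67 frame [-129.7  105.2   66.5] yaw [-3.141 -0.004  3.012] F(frame) [-11.8  -0.5   6.9] gap -0.28065440950997117 q [-0.09  0.37 -0.36  0.84  0.    0.04]
side
wire- 66 51 [-123.  -72.   -8.]
wire- 74 47 [-115. -104.  -75.]
wire- 82 49 [-95. -85. -73.]
wire- 90 37 [-76. -67. -60.]
wire- 122 4 [-140. -140. -138.]
wire- 130 18 [-144. -139. -129.]
wire- 138 33 [-145. -139. -113.]
wire- 146 31 [-145. -139. -112.]
wire- 154 28 [-145. -141. -112.]
mid 66 285 [-126.  -53.    2.]
mid 74 110 [-138. -113.  -64.]
mid 82 113 [-139. -113.  -68.]
mid 90 86 [-139.  -95.  -61.]
mid 98 62 [-139.  -70.  -60.]
mid 106 27 [-119.  -70.  -66.]
mid 114 39 [-141.  -69.  -67.]
mid 122 33 [-140.  -67.  -64.]
mid 130 28 [-142.  -67.  -64.]
mid 138 42 [-145.  -67.  -62.]
mid 146 36 [-145.  -69.  -66.]
wire+ 66 35 [-81. -38.  15.]
wire+ 74 26 [-108.  -99.  -91.]
wire+ 82 45 [-95. -85. -73.]
wire+ 90 11 [-78. -74. -70.]
wire+ 138 6 [-145. -106.  -63.]
wire+ 146 3 [-145. -145.  -77.]
```

Call:
move_arm([
  {"dx": -0.03,"dy": 0,"dz": 0,"spin": 0,"gripper": 0},
  {"dx": -0.03,"dy": 0,"dz": 0,"spin": 0,"gripper": 0},
  {"dx": 0,"dy": 0,"dz": 0,"spin": 0,"gripper": 0},
  {"dx": 0,"dy": 0,"dz": 0,"spin": 0,"gripper": 0},
  {"dx": 0,"dy": 0,"dz": 0,"spin": 0,"gripper": 0},
  {"dx": 0,"dy": 0,"dz": 0,"spin": 0,"gripper": 0},
])

```text
clock: 17.22
position: [525.7, 36.3, 66.5]
ee_rot: [-3.142, -0.005, 3.012]
ft_force: [-14.5, 2.5, 9.7]
finger_gap: -0.0
finger_force: 8.2
```

```bash
python3 -c "
from h import *
st()
prof('10',62,('side',))
p=cv2.imread('pics/side10.png'); q=cv2.imread('pics/scene10.png')
a=cv2.resize(p[170:270,270:370],(600,600),interpolation=2); cv2.imwrite('pics/crop10.png',a)"
```

```text
t 17.22 frame [-127.9  105.3   66.5] yaw [-3.142 -0.005  3.012] F(frame) [-14.7   0.6   9.7] gap -0.025065139086292598 q [-0.09  0.38 -0.36  0.84  0.    0.04]
side
wire- 66 70 [-118.  -62.    0.]
wire- 74 54 [-113. -101.  -84.]
wire- 82 51 [-92. -80. -69.]
wire- 90 27 [-72. -63. -57.]
wire- 130 15 [-142. -138. -113.]
wire- 138 29 [-142. -136. -111.]
wire- 146 33 [-143. -139. -110.]
wire- 154 28 [-143. -138. -109.]
mid 66 278 [-124.  -51.   -2.]
mid 74 122 [-137. -111.  -65.]
mid 82 97 [-137. -112.  -70.]
mid 90 92 [-137.  -70.  -61.]
mid 98 60 [-137.  -67.  -57.]
mid 106 36 [-138.  -65.  -63.]
mid 114 46 [-139.  -63.  -60.]
mid 122 38 [-137.  -60.  -58.]
mid 130 39 [-68. -58. -55.]
mid 138 44 [-143.  -59.  -54.]
mid 146 21 [-143.  -59.  -56.]
mid 154 3 [-143. -137. -137.]
wire+ 66 31 [-96. -43.  11.]
wire+ 74 28 [-103.  -97.  -87.]
wire+ 82 46 [-94. -81. -72.]
wire+ 90 9 [-74. -70. -68.]
wire+ 138 3 [-59. -56. -54.]
wire+ 146 4 [-143. -143. -143.][ WARN:0@2.211] global loadsave.cpp:275 findDecoder imread_('pics/scene10.png'): can't open/read file: check file path/integrity
```

View pics/crop10.png

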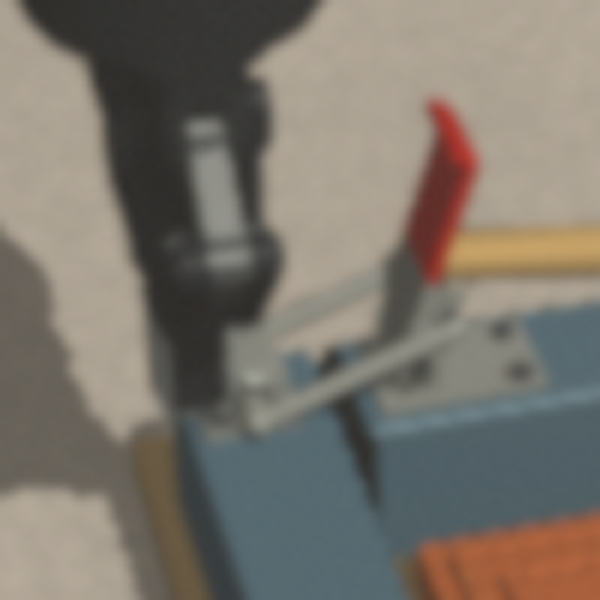

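The crop shows the loop hooked: bar under the lip at about (250,400) and the lever back to about 1.38. I'll retreat and position on the lever's gate side.

Call:
move_arm([
  {"dx": 0.1,"dy": 0,"dz": 0,"spin": 0,"gripper": 0},
  {"dx": 0.4,"dy": 0,"dz": 0,"spin": 0,"gripper": 0},
  {"dx": 0,"dy": 0,"dz": -0.7,"spin": 0,"gripper": 0},
  {"dx": 0,"dy": 0,"dz": -0.7,"spin": 0,"gripper": 0},
  {"dx": 0,"dy": 0,"dz": -0.5,"spin": 0,"gripper": 0},
  {"dx": -0.4,"dy": 0,"dz": 0,"spin": 0,"gripper": 0},
  {"dx": -0.4,"dy": 0,"dz": 0,"spin": 0,"gripper": 0},
  {"dx": -0.4,"dy": 0,"dz": 0,"spin": 0,"gripper": 0},
  {"dx": 0,"dy": 0,"dz": 0.25,"spin": 0,"gripper": 0},
  {"dx": 0,"dy": 0,"dz": 0.2,"spin": 0,"gripper": 0},
  {"dx": 0,"dy": 0,"dz": 0,"spin": 0,"gripper": 0},
  {"dx": 0,"dy": 0,"dz": 0,"spin": 0,"gripper": 0},
])

```text
clock: 18.27
position: [555.6, 32.3, 124.6]
ee_rot: [-3.141, -0.001, 3.012]
ft_force: [-0.7, 0.2, 0.7]
finger_gap: -0.1
finger_force: 0.0
```

```bash
python3 -c "
from h import *
st()
prof('11',62)"
```

```text
t 18.27 frame [-97.8 105.2 124.6] yaw [-3.141e+00 -1.000e-03  3.012e+00] F(frame) [-0.7  0.1  0.7] gap -0.1453059575424014 q [-0.09  0.37 -0.19  1.02 -0.    0.04]
scene
wire- 66 48 [-106.  -50.    5.]
wire- 74 34 [-112. -101.  -86.]
wire- 82 25 [-95. -87. -73.]
wire- 90 9 [-67. -63. -58.]
wire- 98 6 [-65. -63. -59.]
mid 66 325 [-126.  -54.    6.]
mid 74 105 [-117. -108.  -63.]
mid 82 29 [-117. -110.  -70.]
mid 90 53 [-70. -62. -59.]
mid 98 21 [-69. -66. -58.]
mid 106 15 [-67. -64. -63.]
mid 114 18 [-65. -61. -60.]
mid 122 21 [-96. -59. -58.]
mid 130 49 [-100.  -88.  -56.]
mid 138 115 [-102.  -62.  -55.]
mid 146 70 [-105.  -89.  -59.]
mid 154 41 [-95. -90. -88.]
wire+ 66 33 [-115.  -62.   12.]
wire+ 74 42 [-116. -104.  -89.]
wire+ 82 38 [-93. -82. -72.]
wire+ 90 28 [-73. -64. -59.]
side
wire- 66 53 [-122.  -63.    9.]
wire- 74 53 [-114. -101.  -84.]
wire- 82 48 [-93. -82. -71.]
wire- 90 36 [-76. -65. -58.]
mid 66 323 [-126.  -53.    4.]
mid 74 86 [-116. -107.  -64.]
mid 82 68 [-115. -106.  -70.]
mid 90 51 [-70. -68. -57.]
mid 98 47 [-68. -66. -57.]
mid 106 34 [-66. -65. -62.]
mid 114 36 [-64. -62. -61.]
mid 122 44 [-103.  -60.  -58.]
mid 130 76 [-107.  -86.  -56.]
mid 138 87 [-107.  -92.  -54.]
mid 146 58 [-107.  -98.  -58.]
mid 154 40 [-107. -102.  -87.]
wire+ 66 32 [-126.  -43.    2.]
wire+ 74 33 [-112.  -98.  -88.]
wire+ 82 51 [-94. -81. -71.]
wire+ 90 9 [-73. -70. -68.]
wire+ 98 3 [-67. -66. -66.]
```

Call:
move_arm([
  {"dx": -0.2,"dy": 0,"dz": 0,"spin": 0,"gripper": 0},
  {"dx": -0.2,"dy": 0,"dz": 0,"spin": 0,"gripper": 0},
  {"dx": -0.1,"dy": 0,"dz": 0,"spin": 0,"gripper": 0},
  {"dx": -0.1,"dy": 0,"dz": 0,"spin": 0,"gripper": 0},
  {"dx": -0.09,"dy": 0,"dz": 0.03,"spin": 0,"gripper": 0},
  {"dx": -0.09,"dy": 0,"dz": 0.03,"spin": 0,"gripper": 0},
  {"dx": -0.09,"dy": 0,"dz": 0.03,"spin": 0,"gripper": 0},
  {"dx": -0.09,"dy": 0,"dz": 0.03,"spin": 0,"gripper": 0},
  {"dx": -0.08,"dy": 0,"dz": 0.05,"spin": 0,"gripper": 0},
  {"dx": -0.08,"dy": 0,"dz": 0.05,"spin": 0,"gripper": 0},
  {"dx": -0.07,"dy": 0,"dz": 0.05,"spin": 0,"gripper": 0},
  {"dx": -0.07,"dy": 0,"dz": 0.05,"spin": 0,"gripper": 0},
  {"dx": 0,"dy": 0,"dz": 0,"spin": 0,"gripper": 0},
])

```text
clock: 19.45
position: [606.8, 25.6, 111.7]
ee_rot: [3.142, 0.0, 3.012]
ft_force: [0.2, 0.2, 1.4]
finger_gap: -0.2
finger_force: 0.2
```

```bash
python3 -c "
from h import *
st()
prof('12',62,('side',))"
```

```text
t 19.45 frame [-46.1 105.2 111.7] yaw [3.142 0.    3.012] F(frame) [0.2 0.2 1.4] gap -0.24297708130494355 q [-0.09  0.46 -0.07  1.04  0.    0.04]
side
wire- 66 54 [-122.  -70.   -4.]
wire- 74 76 [-111.  -93.  -73.]
wire- 82 60 [-79. -64. -52.]
mid 66 302 [-122.  -55.    7.]
mid 74 74 [-113. -106.  -73.]
mid 82 120 [-111.  -70.  -57.]
mid 90 90 [-64. -58. -51.]
mid 98 61 [-54. -51. -47.]
mid 106 42 [-46. -43. -38.]
mid 114 66 [-54. -36. -30.]
mid 122 89 [-56. -39. -26.]
mid 130 65 [-56. -46. -24.]
mid 138 43 [-56. -52. -35.]
mid 146 22 [-56. -55. -43.]
mid 154 22 [-58. -57. -47.]
wire+ 66 36 [-123.  -39.   12.]
wire+ 74 53 [-105.  -89.  -75.]
wire+ 82 30 [-82. -72. -64.]
```

Call:
move_arm([
  {"dx": -0.06,"dy": 0,"dz": 0.07,"spin": 0,"gripper": 0},
  {"dx": -0.05,"dy": 0,"dz": 0.07,"spin": 0,"gripper": 0},
  {"dx": -0.05,"dy": 0,"dz": 0.07,"spin": 0,"gripper": 0},
  {"dx": -0.04,"dy": 0,"dz": 0.08,"spin": 0,"gripper": 0},
  {"dx": -0.04,"dy": 0,"dz": 0.08,"spin": 0,"gripper": 0},
  {"dx": -0.03,"dy": 0,"dz": 0.07,"spin": 0,"gripper": 0},
  {"dx": -0.03,"dy": 0,"dz": 0.07,"spin": 0,"gripper": 0},
  {"dx": -0.02,"dy": 0,"dz": 0.06,"spin": 0,"gripper": 0},
  {"dx": -0.02,"dy": 0,"dz": 0.06,"spin": 0,"gripper": 0},
  {"dx": -0.01,"dy": 0,"dz": 0.06,"spin": 0,"gripper": 0},
  {"dx": 0,"dy": 0,"dz": 0.05,"spin": 0,"gripper": 0},
  {"dx": 0,"dy": 0,"dz": 0,"spin": 0,"gripper": 0},
  {"dx": 0,"dy": 0,"dz": 0,"spin": 0,"gripper": 0},
])

```text
clock: 20.58
position: [620.0, 23.9, 82.4]
ee_rot: [3.142, -0.0, 3.012]
ft_force: [0.4, 1.0, 0.1]
finger_gap: 0.1
finger_force: 0.0
```

```bash
python3 -c "
from h import *
st()"
```

```text
t 20.58 frame [-32.8 105.2  82.4] yaw [ 3.142 -0.     3.012] F(frame) [0.3 1.1 0.1] gap 0.07407305947031045 q [-0.09  0.5  -0.09  0.98  0.    0.04]
```

Call:
move_arm([
  {"dx": 0,"dy": 0,"dz": 0.03,"spin": 0,"gripper": 0},
  {"dx": 0,"dy": 0,"dz": 0.02,"spin": 0,"gripper": 0},
  {"dx": 0,"dy": 0,"dz": 0,"spin": 0,"gripper": 0},
])

```text
clock: 20.83
position: [620.2, 23.9, 81.7]
ee_rot: [-3.142, 0.001, 3.012]
ft_force: [-4.5, -0.4, 13.4]
finger_gap: 0.5
finger_force: 7.2
```

Call:
move_arm([
  {"dx": 0,"dy": 0,"dz": -0.1,"spin": 0,"gripper": 0},
  {"dx": 0,"dy": 0,"dz": -0.5,"spin": 0,"gripper": 0},
  {"dx": 0,"dy": 0,"dz": -0.7,"spin": 0,"gripper": 0},
  {"dx": 0,"dy": 0,"dz": -0.7,"spin": 0,"gripper": 0},
  {"dx": 0,"dy": 0,"dz": -0.7,"spin": 0,"gripper": 0},
  {"dx": 0,"dy": 0,"dz": 0,"spin": 0,"gripper": 0},
  {"dx": 0,"dy": 0,"dz": 0,"spin": 0,"gripper": 0},
])

```text
clock: 21.42
position: [620.8, 23.8, 189.8]
ee_rot: [3.141, 0.003, 3.012]
ft_force: [0.1, 0.2, 0.3]
finger_gap: -0.1
finger_force: 0.0
```

```bash
python3 -c "
from h import *
st()
prof('13',62)
p=cv2.imread('pics/side13.png'); q=cv2.imread('pics/scene13.png')
a=cv2.resize(p[190:290,270:370],(400,400),interpolation=2); b=cv2.resize(q[205:305,280:380],(400,400),interpolation=2)
cv2.imwrite('pics/crop13.png',np.hstack([a,b]))"
```

```text
t 21.42 frame [-32.  105.3 189.8] yaw [3.141e+00 3.000e-03 3.012e+00] F(frame) [0.1 0.2 0.3] gap -0.06790271688633803 q [-0.09  0.44  0.11  1.24 -0.    0.04]
scene
wire- 66 21 [-105.  -95.    7.]
wire- 74 49 [-111.  -95.  -81.]
wire- 82 20 [-72. -34. -15.]
mid 66 175 [-125.  -49.   13.]
mid 74 121 [-114. -104.  -46.]
mid 82 494 [-104.  -40.   -8.]
mid 90 13 [-5. -4. -2.]
wire+ 66 40 [-113.  -83.    2.]
wire+ 74 100 [-111.  -78.  -55.]
side
wire- 66 66 [-117.  -72.    6.]
wire- 74 112 [-109.  -80.  -53.]
mid 66 204 [-123.  -72.    7.]
mid 74 134 [-113.  -73.  -44.]
mid 82 455 [-106.  -40.   -5.]
mid 90 16 [-4. -2. -1.]
wire+ 66 31 [-123.  -84.   15.]
wire+ 74 52 [-109.  -87.  -74.]
wire+ 82 20 [-69. -31.  -4.]
```

View pics/crop13.png

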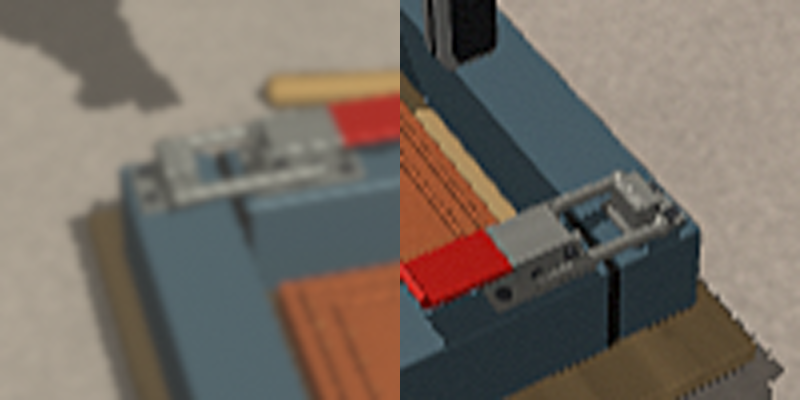

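The lever lies flat (red, about (450,265) in the right half), the loop is hooked round the keeper at about (640,205), and the gate is drawn in. Handing in.

```bash
python3 -c "
from workcell import env
print(env.job_done())"
```

```text
the job is handed in; nothing more can be done
None
```

The gate is shut against the seal, the loop is hooked over the keeper, and the lever lies flat and stayed down after I let go; the job is handed in at about 21 s, with no verdict returned.

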